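# Open the weighted glue press and slide the block out to its stop

### The arm

A 6-joint arm with a two-finger parallel gripper is mounted at the origin on a cart in front of the work surface, level with it; the furniture and walls round the work are solid. World frame = base frame: x ahead of the robot, y to its left, z up, the work surface at z = 0. Lengths are in mm, angles in rad, forces in N, time in s.
With the tool pointing down it reaches from about 250 to 775 mm from the base axis. Payload 8.9 kg.
Tool frame: the origin (TCP) lies between the finger pads; the fingertips stand 17 mm ahead of it and the grasp point (between the pads) lies 2 mm behind it (tips_ahead is the distance from the TCP to the fingertips, in mm); z points along the fingers, y is the line along which they close (so a half turn about z gives the same grasp; the last joint's range is limited). The gripper opens to 85 mm and grips with 20 to 120 N. Pads are 22 mm wide; open, the fingers measure 114 mm over their backs; the gripper's body (76 mm by 85 mm) begins 54 mm behind the grasp point. The pads swing forward as they close: fully open they stand 13 mm farther back than shut.
Start: joints at [-1.278, 0.291, -0.153, 1.127, 0, 1.431], TCP at [219.717, -476.81, 248.305] pointing down, gripper open.
Joint ranges: [-2.52, 2.52], [-0.91, 1.74], [-1.3, 1.37], [-1.96, 2.02], [-1.52, 1.47], [-3.14, 3.14]. Speed limits (rad/s): [2.22, 2.22, 2.79, 3.14, 3.14, 3.14].

### API

Orientations are given as a unit quaternion [x, y, z, w].
In Python, from cell import * gives the robot as it stands. The module is installed in compiled form; this text tells all that it offers.
- The arm moves only by the tool servo_tool, never from a script. Its arguments are lists of equal length, an entry for each row: "offset": the shift along the tool's x, y, z in m, a list of three; "turn": the turn, a rotation vector about the tool's x, y, z in rad, a list of three; "jaw": the opening in per cent of the stroke, from 0 (shut) to 100 (fully open). A call has exactly 5 rows; each row shifts and turns the commanded pose from where the row before left it, along the tool's axes as they then stand; what a row does not reach is not made up. A row lasts 1/12 s, in which the tool goes at most 41.7 mm and 7.16 degrees, less where a joint would pass 70% of its speed; a pose out of reach is approached as far as the arm can. A call with a gripper value outside its range is refused whole. The fingers move at their own pace and stop on an object; the grip force is fixed at half the most. Time passes only in rows, so rows that do not move let the fingers close, or fill a call up. It gives the time, the measured TCP pose, the force, the opening and the grip force at its end, in the units of the state.
- sense(): the state, without advancing time (a new reading comes with each control period).
- camera(name): name is "scene" or "side" or "wrist"; returns a dict with "image" (400x640x3 uint8, blue, green, red), "fx", "fy", "cx", "cy" (pixels), "rvec" (rotation vector, rad) and "tvec" (3), from world to camera coordinates, as OpenCV has them. Camera axes: x right, y down, z forward; pixel columns grow to the right and rows downward; lengths in mm; the calibration is good to about 2 mm. A picture is of the moment at which its call begins. There is no depth.
- hand_in(): hands the job in; it is judged then, once.
The state is a dict: "clock": time; "joints": joint angles; "qd": joint speeds; "effort": joint torques, N m; "ee_pos": TCP position; "orientation": TCP orientation; "ft_force": force on the tool from outside, world axes, zero at the start; "wrist_torque": the same for the moment, N m; "grip_width": finger opening in mm; "finger_force": force on a finger pad.
Only numpy, scipy, OpenCV 4.12 (cv2) and the standard library are available. Lean on these libraries where they do the work, as an engineer would, in place of code of your own. Each camera call takes 0.05 s, during which the arm holds its last target. There are 200 camera calls.

### The job

The weighted arm of the small glue press is down on a grey sanding block. Push the arm up by its crossbar, past its balance point, so that it stays up by itself against its rear rest; only then push the block along the channel with the fingertips, keeping it flat on the worktop, until it rests against the high stop strip at one end of the channel. Only push: grasp and lift nothing, and leave the other things where they stand.

Things in the scene. Friction and masses are not known exactly. Their poses are not given: they have to be found in the camera images.
- press: fixed press, dark steel with aluminium rails. Origin on the worktop midway between its two hinge cheeks (50 mm long in x, 56 mm over their outsides, 118 mm high). Its x points away from the robot (the lowered arm reaches along -x), y runs along the channel, z up. Foot plate 8 mm thick under the cheeks; a 44 mm high rear rest 49 mm behind the hinge.
- pivot (a point): the hinge axis of the press arm, at the press frame's (0, 0, 100 mm); the axis is parallel to the press's y
- channel (a point): middle of the channel, at worktop height, at (-130, 0, 0 mm) in the press frame, same axes. The channel runs along y from -186 to +186 mm between two aluminium rails 14 mm high and 12 mm wide, 74 mm apart inside; its floor is the worktop itself.
- crossbar (a point): centre of the round steel crossbar at the free end of the arm: 16 mm in diameter, 90 mm long, parallel to the press's y, 191 mm from the hinge axis. The straight flat arm (22 mm wide, 10 mm thick) runs from the hinge up to its middle. With the arm down it is at (-170, 0, 187 mm) in the press frame, free in front and underneath; it rises and goes away from the robot as the arm is raised.
- press_arm (a joint): arm angle, rad: 0 = down (its 30 mm rubber foot, on a stem under the arm, on the block), grows as the crossbar rises, 1.83 = up, leaning back on the rear rest. Balance point about 0.77 (counterweight above the hinge): below it the arm falls back, beyond it it swings on to the rest, damped. About 3 N at the crossbar lifts it. When up, the foot juts 40 mm to the robot side of the hinge, 240 mm high.
- block: grey sanding block, 66 x 98 x 25 mm (x, y, z), about 60 g, loose, lying in the channel on the worktop under the arm, long side along the channel. Origin at the centre of its underside.
- end_stop: fixed high aluminium stop strip across one end of the channel (either end), 98 mm long in x, 12 mm thick in y, 26 mm high, origin at the centre of its underside, 192 mm from the channel's middle. With the block against it their origins are 55 mm apart.
- tie_strip: fixed flat aluminium strip across the other end of the channel, same outline but only 4 mm high
- glue: white squeeze bottle of glue, 32 mm in diameter, 112 mm tall, standing beside the hinge cheeks; bystander, origin under its centre
- slug: white tube, 32 mm in diameter, 65 mm tall, standing beside the hinge cheeks; bystander, origin under its centre
- tin: round polish tin, 71 mm in diameter, 56 mm tall, behind and left of the channel; bystander, origin under its centre
- tape: grey roll of tape, 80 mm in diameter, 39 mm tall, lying right of the press; bystander
- pencil: flat red pencil 167 mm long, 8 mm thick, lying right of the press; bystander
Mind the look-alikes: they are no part of the job. Several things look just like the end_stop: the one meant starts farthest from the robot's base.

How it is judged:
By the outcome, as a careful person would: the job done as asked, in the order asked, and still so for the second after the job is handed in, with the robot touching nothing.
It also fails if it takes over 45 s, if anything falls off the work surface, if the arm or the gripper's body presses on something with over 40 N, if the wrist force passes 120 N, or if a joint passes its speed limit or range.

## Working session

There is one attempt and no reset: what is moved stays moved. The work goes in short steps, Python scripts to look and compute and a tool call to move; the robot and the scene stay as the last step left them, time stands still between calls to the robot, and variables do not carry over. Pictures are saved under pics/ and viewed, at most 12 in all, crops included, and the job is handed in when it is done.

Besides the shell and the picture viewer there is one more tool, called after "Request:" in YAML: its name, and indented under it one key for each argument. servo_tool: Moves the arm, as the interface text tells. Its arguments: {"type":"object","properties":{"offset":{"type":"array"},"turn":{"type":"array"},"jaw":{"type":"array"}},"required":["offset","turn","jaw"]}

```bash
mkdir -p pics; cat > h.py <<'E'
from cell import *
import numpy as np, cv2, pickle
from scipy.spatial.transform import Rotation as R
def save(n,tag):
    c=camera(n); cv2.imwrite(f'pics/{tag}.png',c['image']); pickle.dump(c,open(f'pics/{tag}.pkl','wb')); return c
def load(tag): return pickle.load(open(f'pics/{tag}.pkl','rb'))
def ray(c,u,v,z):
    M=cv2.Rodrigues(np.array(c['rvec'],float))[0]; t=np.array(c['tvec'],float).ravel()
    o=-M.T@t; d=M.T@np.array([(u-c['cx'])/c['fx'],(v-c['cy'])/c['fy'],1])
    return o+d*(z-o[2])/d[2]
def proj(c,p):
    K=np.array([[c['fx'],0,c['cx']],[0,c['fy'],c['cy']],[0,0,1.]])
    return cv2.projectPoints(np.array(p,float).reshape(-1,1,3),np.array(c['rvec'],float),np.array(c['tvec'],float),K,None)[0].reshape(-1,2)
E
python3 - <<'E'
from h import *
for n in("scene","side"): save(n,n+"0")
print(sense())
E
```

```text
{'clock': 0.1, 'joints': array([-1.27829539e+00,  2.91242824e-01, -1.54009407e-01,  1.12669897e+00,
        9.69749973e-06,  1.43150530e+00]), 'qd': array([-1.57442749e-03, -1.26870837e-03,  1.94727067e-03, -1.25430115e-03,
       -2.91535383e-05,  1.98312999e-03]), 'effort': array([ 1.46834933e-03, -5.37978852e+01,  3.31917429e+01,  9.34062962e-03,
       -2.44172015e-04, -4.36735831e-06]), 'ee_pos': array([ 219.61996576, -476.46895333,  247.79537735]), 'orientation': array([ 9.76784684e-01,  2.14222657e-01, -3.93567208e-05, -5.76114163e-04]), 'ft_force': array([ 0.04373226, -0.07767233,  0.05778829]), 'wrist_torque': array([-0.03031966, -0.0110093 , -0.01811493]), 'finger_force': 0.0, 'grip_width': 85.10452827324308}
```

View pics/scene0.png

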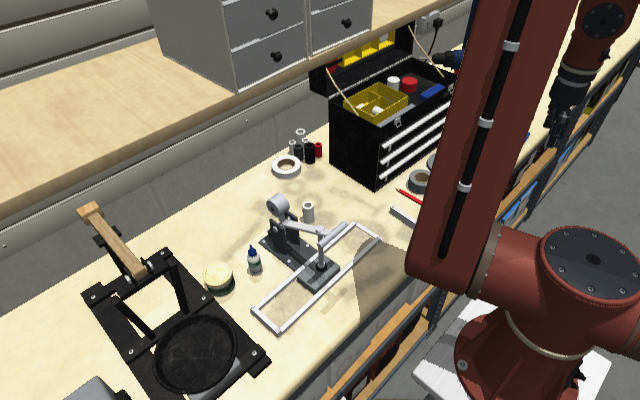

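View pics/side0.png

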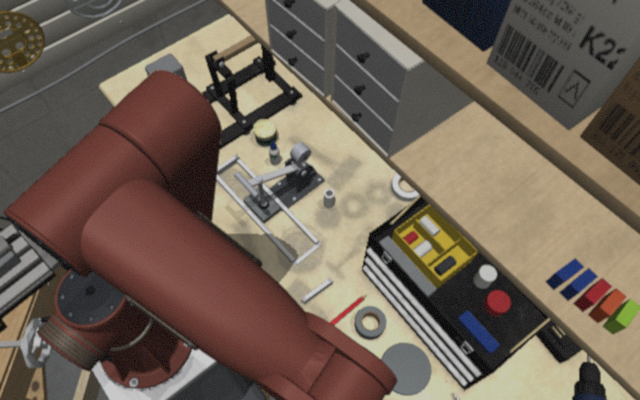

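The scene view shows the press near (300,250), with the channel running from (265,320) on the left to (360,235) on the right. There is a loose look-alike strip at (405,215). The side view shows the channel ends at (228,160) and (305,255), and the loose strip at (317,290). Next I'll view enlarged crops.

```bash
python3 - <<'E'
from h import *
a=load('scene0')['image'][180:345,235:435]; b=load('side0')['image'][130:310,205:345]
cv2.imwrite('pics/c1.png',cv2.resize(a,(800,600) if 0 else (727,600),interpolation=cv2.INTER_CUBIC))
cv2.imwrite('pics/c2.png',cv2.resize(b,(467,600),interpolation=cv2.INTER_CUBIC))
E
```

```text
(no output)
```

View pics/c1.png

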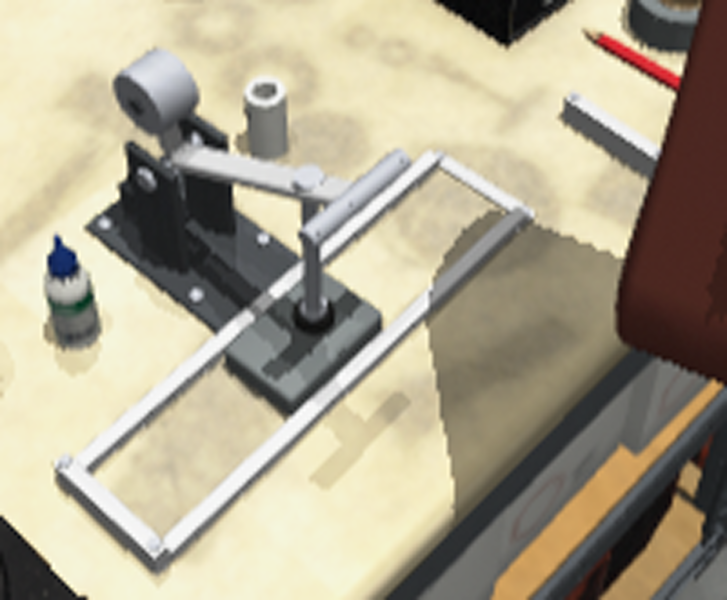

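View pics/c2.png

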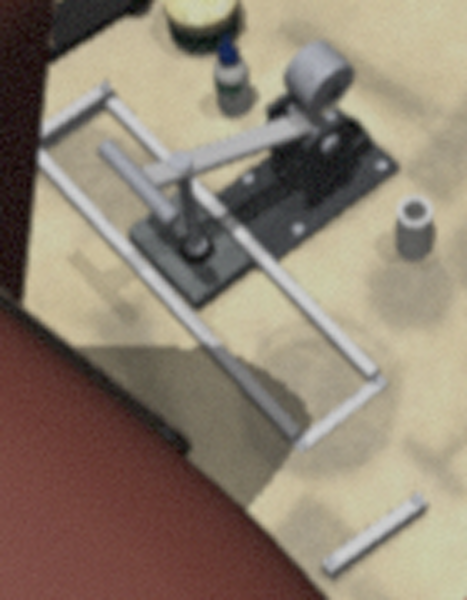

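Candidates for the end_stop:
- Left strip, scene (265,320): tall, with a visible side face.
- Right strip, scene (368,231): flat, so it is the tie_strip.
- Loose strip, scene (405,215): lies right of the channel and is not part of it.

The left strip looks right. I'll confirm by distance.

```bash
python3 - <<'E'
from h import *
s=load('scene0');d=load('side0')
k=3.635
def S(x,y,z):return ray(s,235+x/k,180+y/k,z)
k2=467/140
def D(x,y,z):return ray(d,205+x/k2,130+y/k2,z)
for n,p in dict(Lfar=S(62,462,26),Lnear=S(158,548,26),Rfar=S(438,153,4),Rnear=S(530,213,4),loose=S(575,97,26),glue=S(75,340,0),tube=S(268,150,0)).items():print('S',n,p.round())
for n,p in dict(Lfar=D(108,90,26),Rfar=D(380,380,4),Rnear=D(305,440,4),looseA=D(420,500,26),looseB=D(330,570,26),tube=D(413,250,0)).items():print('D',n,p.round())
# crossbar ends two view
def tri(p,q):
    def P(c):
        M=cv2.Rodrigues(np.array(c['rvec'],float))[0];K=np.array([[c['fx'],0,c['cx']],[0,c['fy'],c['cy']],[0,0,1.]])
        return K@np.c_[M,np.array(c['tvec'],float).ravel()]
    X=cv2.triangulatePoints(P(s),P(d),np.array([[235+p[0]/k],[180+p[1]/k]]),np.array([[205+q[0]/k2],[130+q[1]/k2]]));return (X[:3]/X[3]).ravel().round(1)
print('barL',tri((313,232),(105,150)),S(313,232,187)); print('barR',tri((403,158),(180,222)),S(403,158,187))
for n,c in (('s',s),('d',d)):
    print(n,(-cv2.Rodrigues(np.array(c['rvec'],float))[0].T@np.array(c['tvec'],float).ravel()).round())
E
```

```text
S Lfar [502. 309.  26.]
S Lnear [411. 305.  26.]
S Rfar [516. -77.   4.]
S Rnear [424. -79.   4.]
S loose [ 464. -183.   26.]
S glue [587. 235.   0.]
S tube [619.  12.   0.]
D Lfar [505. 298.  26.]
D Rfar [520. -79.   4.]
D Rnear [436. -82.   4.]
D looseA [ 471. -189.   26.]
D looseB [ 378. -189.   26.]
D tube [624.   1.   0.]
barL [424.6 150.8 187.1] [424.1270315  150.75899328 187.        ]
barR [432.8  63.9 178.5] [425.09664143  69.60549404 187.        ]
s [ 24. 533. 872.]
d [ 135. -536. 1344.]
```

```bash
cat >> h.py <<'E'
PY=0.038
CH=np.array([465.,112,0]); Rp=R.from_euler('z',PY)
W=lambda p: CH+Rp.apply(np.array(p,float))   # channel frame -> world
tilt=lambda a,yaw=0: Rp*R.from_euler('z',yaw)*R.from_matrix([[1,0,0],[0,-1,0],[0,0,-1]])*R.from_euler('y',-a)
def state():
    s=sense(); return np.array(s['ee_pos']),R.from_quat(s['orientation']),s
def plan(wps,p=None,r=None,dec=3):
    """wps: list of (pos,R,nrows). prints rows in tool axes"""
    if p is None: p,r,_=state()
    O=[];T=[]
    for q,rt,n in wps:
        for i in range(n):
            rem=n-i
            o=np.round(r.inv().apply((np.array(q)-p)/rem)/1000,dec); t=np.round((r.inv()*rt).as_rotvec()/rem,3)
            p=p+r.apply(o*1000); r=r*R.from_rotvec(t); O.append((o+0).tolist());T.append((t+0).tolist())
    for i in range(0,len(O),5): print('offset',O[i:i+5],'turn',T[i:i+5])
    print('end',p.round(1))
E
python3 - <<'E'
from h import *
A=tilt(np.pi/4)
print(A.as_matrix().round(2))
s=load('scene0');k=3.635
for p in ((228,358),(292,412),(382,322)): print(np.array(Rp.inv().apply(ray(s,235+p[0]/k,180+p[1]/k,25)-CH)).round())
plan([(W((-135,-90,200)),A,15),(W((-85,0,150)),A,5)])
print(W((-49,0,168)))
E
```

```text
[[ 0.71  0.04 -0.71]
 [ 0.03 -1.   -0.03]
 [-0.71  0.   -0.71]]
[21. 67. 25.]
[-42.  68.  25.]
[-39. -26.  25.]
offset [[0.021, -0.027, 0.003], [0.02, -0.027, 0.002], [0.02, -0.028, 0.002], [0.019, -0.028, 0.001], [0.018, -0.029, 0.0]] turn [[0.01, -0.052, 0.025], [0.01, -0.052, 0.025], [0.01, -0.052, 0.025], [0.01, -0.052, 0.025], [0.01, -0.052, 0.025]]
offset [[0.017, -0.029, 0.0], [0.017, -0.029, -0.001], [0.016, -0.03, -0.001], [0.015, -0.03, -0.002], [0.014, -0.031, -0.003]] turn [[0.01, -0.052, 0.025], [0.01, -0.051, 0.025], [0.01, -0.052, 0.025], [0.01, -0.051, 0.025], [0.011, -0.052, 0.025]]
offset [[0.013, -0.031, -0.003], [0.013, -0.031, -0.003], [0.011, -0.032, -0.003], [0.011, -0.032, -0.004], [0.01, -0.032, -0.004]] turn [[0.01, -0.051, 0.025], [0.011, -0.052, 0.024], [0.01, -0.051, 0.025], [0.011, -0.052, 0.024], [0.01, -0.051, 0.025]]
offset [[0.014, -0.018, 0.0], [0.014, -0.018, 0.0], [0.014, -0.018, 0.0], [0.014, -0.018, 0.0], [0.014, -0.018, 0.0]] turn [[0.0, 0.0, 0.0], [0.0, 0.0, 0.0], [0.0, 0.0, 0.0], [0.0, 0.0, 0.0], [0.0, 0.0, 0.0]]
end [380.  108.7 150.2]
[416.03537374 110.13844809 168.        ]
```

```bash
sed -i "s/euler('y',-a)/euler('y',a)/" h.py; sed -i "s/r\*R.from_rotvec(t)/r*R.from_rotvec(t)/" h.py; python3 - <<'E'
from h import *
A=tilt(-np.pi/4); print(A.as_matrix().round(2)); A=tilt(np.pi/4);print(A.as_matrix().round(2))
plan([(W((-135,-90,200)),A,15),(W((-85,0,150)),A,5)])
E
```

```text
[[ 0.71  0.04 -0.71]
 [ 0.03 -1.   -0.03]
 [-0.71  0.   -0.71]]
[[ 0.71  0.04  0.71]
 [ 0.03 -1.    0.03]
 [ 0.71 -0.   -0.71]]
offset [[0.021, -0.027, 0.003], [0.02, -0.027, 0.004], [0.019, -0.028, 0.005], [0.018, -0.028, 0.005], [0.017, -0.029, 0.006]] turn [[-0.01, 0.052, 0.025], [-0.01, 0.052, 0.025], [-0.01, 0.052, 0.025], [-0.01, 0.052, 0.025], [-0.011, 0.052, 0.025]]
offset [[0.016, -0.029, 0.007], [0.015, -0.03, 0.007], [0.013, -0.03, 0.007], [0.012, -0.03, 0.008], [0.011, -0.031, 0.008]] turn [[-0.01, 0.052, 0.025], [-0.011, 0.051, 0.025], [-0.01, 0.052, 0.025], [-0.01, 0.051, 0.025], [-0.011, 0.052, 0.025]]
offset [[0.01, -0.031, 0.008], [0.009, -0.032, 0.009], [0.008, -0.032, 0.009], [0.006, -0.032, 0.008], [0.006, -0.032, 0.009]] turn [[-0.01, 0.051, 0.024], [-0.011, 0.052, 0.025], [-0.01, 0.051, 0.024], [-0.011, 0.052, 0.025], [-0.01, 0.051, 0.024]]
offset [[0.0, -0.018, 0.014], [0.0, -0.018, 0.014], [0.0, -0.018, 0.014], [0.0, -0.018, 0.014], [0.0, -0.018, 0.015]] turn [[0.0, 0.0, 0.0], [0.0, 0.0, 0.0], [0.0, 0.0, 0.0], [0.0, 0.0, 0.0], [0.0, 0.0, 0.0]]
end [380.6 108.4 150. ]
```

Request:
servo_tool:
  offset:
    - [0.021,-0.027,0.003]
    - [0.02,-0.027,0.004]
    - [0.019,-0.028,0.005]
    - [0.018,-0.028,0.005]
    - [0.017,-0.029,0.006]
  turn:
    - [-0.01,0.052,0.025]
    - [-0.01,0.052,0.025]
    - [-0.01,0.052,0.025]
    - [-0.01,0.052,0.025]
    - [-0.011,0.052,0.025]
  jaw: [54,54,54,54,54]

```text
clock: 0.52
ee_pos: [258.6, -310.2, 232.3]
orientation: [0.98, 0.15, 0.133, -0.003]
ft_force: [0.3, 0.7, 0.6]
grip_width: 46.2
finger_force: 0.0
```

Request:
servo_tool:
  offset:
    - [0.016,-0.029,0.007]
    - [0.015,-0.03,0.007]
    - [0.013,-0.03,0.007]
    - [0.012,-0.03,0.008]
    - [0.011,-0.031,0.008]
  turn:
    - [-0.01,0.052,0.025]
    - [-0.011,0.051,0.025]
    - [-0.01,0.052,0.025]
    - [-0.01,0.051,0.025]
    - [-0.011,0.052,0.025]
  jaw: [54,54,54,54,54]

```text
clock: 0.93
ee_pos: [295.5, -146.6, 215.8]
orientation: [0.962, 0.084, 0.261, -0.005]
ft_force: [0.3, 0.5, 0.2]
grip_width: 45.9
finger_force: 0.0
```

Request:
servo_tool:
  offset:
    - [0.01,-0.031,0.008]
    - [0.009,-0.032,0.009]
    - [0.008,-0.032,0.009]
    - [0.006,-0.032,0.008]
    - [0.006,-0.032,0.009]
  turn:
    - [-0.01,0.051,0.024]
    - [-0.011,0.052,0.025]
    - [-0.01,0.051,0.024]
    - [-0.011,0.052,0.025]
    - [-0.01,0.051,0.024]
  jaw: [54,54,54,54,54]

```text
clock: 1.35
ee_pos: [327.9, -1.3, 201.4]
orientation: [0.93, 0.025, 0.366, -0.006]
ft_force: [0.2, 0.4, -1.9]
grip_width: 45.9
finger_force: 0.0
```

Request:
servo_tool:
  offset:
    - [0,-0.018,0.014]
    - [0,-0.018,0.014]
    - [0,-0.018,0.014]
    - [0,-0.018,0.014]
    - [0,-0.018,0.015]
  turn:
    - [0,0,0]
    - [0,0,0]
    - [0,0,0]
    - [0,0,0]
    - [0,0,0]
  jaw: [54,54,54,54,54]

```text
clock: 1.77
ee_pos: [368.9, 67.4, 183.9]
orientation: [0.936, 0.028, 0.352, -0.006]
ft_force: [0.6, -1.8, 0.3]
grip_width: 45.8
finger_force: 0.0
```

```bash
python3 - <<'E'
from h import *
s=save('scene','s1'); d=save('side','d1'); w=save('wrist','w1')
a=s['image'][180:345,235:435]
cv2.imwrite('pics/m1.png',np.hstack([cv2.resize(a,(400,330),interpolation=cv2.INTER_CUBIC),cv2.resize(w['image'],(400,330))]))
p,r,q=state();print(p,Rp.inv().apply(p-CH),r.as_matrix().round(3),q['joints'].round(2))
E
```

```text
[367.25038856  69.15861955 181.81451824] [-99.3066254  -39.09686134 181.81451824] [[ 0.755  0.065  0.653]
 [ 0.054 -0.998  0.037]
 [ 0.654  0.007 -0.757]] [-0.09 -0.42 -1.3  -0.01  0.1   3.02]
```

View pics/m1.png

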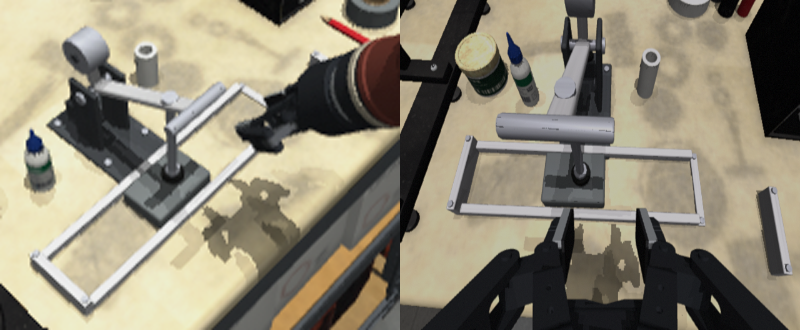

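The scene view shows the gripper in front of and to the right of the crossbar. The wrist view shows the bar from (497,127) to (613,128), the fingers at (560,250) and (645,240), and the block under the foot at (575,180). The elbow is at its limit (q3 = -1.3) and q6 is nearly at its own. I'll flip the tool half a turn and use a steeper tilt.

```bash
python3 - <<'E'
from h import *
A=tilt(np.radians(38)); p,r,_=state()
P=W((-105,-110,220))
plan([(P,A*R.from_euler('z',-1.57),13),(P,A*R.from_euler('z',-3.1416),12)],p,r)
E
```

```text
offset [[0.001, 0.005, -0.003], [0.001, 0.006, -0.003], [0.0, 0.006, -0.003], [-0.001, 0.006, -0.002], [-0.001, 0.005, -0.003]] turn [[0.002, -0.004, -0.119], [0.002, -0.004, -0.119], [0.002, -0.004, -0.119], [0.002, -0.004, -0.119], [0.002, -0.003, -0.119]]
offset [[-0.002, 0.005, -0.003], [-0.002, 0.005, -0.002], [-0.003, 0.005, -0.003], [-0.004, 0.004, -0.002], [-0.004, 0.004, -0.003]] turn [[0.002, -0.003, -0.119], [0.002, -0.004, -0.119], [0.002, -0.003, -0.119], [0.002, -0.003, -0.118], [0.003, -0.004, -0.119]]
offset [[-0.005, 0.003, -0.002], [-0.005, 0.003, -0.003], [-0.005, 0.002, -0.002], [0.0, 0.0, 0.0], [0.0, 0.0, 0.0]] turn [[0.003, -0.003, -0.118], [0.002, -0.004, -0.119], [0.003, -0.003, -0.118], [0.0, 0.0, -0.131], [0.0, 0.0, -0.131]]
offset [[0.0, 0.0, 0.0], [0.0, 0.0, 0.0], [0.0, 0.0, 0.0], [0.0, 0.0, 0.0], [0.0, 0.0, 0.0]] turn [[0.0, 0.0, -0.131], [0.0, 0.0, -0.131], [0.0, 0.0, -0.131], [0.0, 0.0, -0.131], [0.0, 0.0, -0.131]]
offset [[0.0, 0.0, 0.0], [0.0, 0.0, 0.0], [0.0, 0.0, 0.0], [0.0, 0.0, 0.0], [0.0, 0.0, 0.0]] turn [[0.0, 0.0, -0.131], [0.0, 0.0, -0.131], [0.0, 0.0, -0.131], [0.0, 0.0, -0.131], [0.0, 0.0, -0.131]]
end [363.9  -2.1 219.7]
```

Request:
servo_tool:
  offset:
    - [0.001,0.005,-0.003]
    - [0.001,0.006,-0.003]
    - [0,0.006,-0.003]
    - [-0.001,0.006,-0.002]
    - [-0.001,0.005,-0.003]
  turn:
    - [0.002,-0.004,-0.119]
    - [0.002,-0.004,-0.119]
    - [0.002,-0.004,-0.119]
    - [0.002,-0.004,-0.119]
    - [0.002,-0.003,-0.119]
  jaw: [54,54,54,54,54]

```text
clock: 2.33
ee_pos: [365.5, 37.0, 198.5]
orientation: [0.89, 0.304, 0.327, 0.094]
ft_force: [-0.0, -0.2, 0.2]
grip_width: 46.1
finger_force: 0.0
```

Request:
servo_tool:
  offset:
    - [-0.002,0.005,-0.003]
    - [-0.002,0.005,-0.002]
    - [-0.003,0.005,-0.003]
    - [-0.004,0.004,-0.002]
    - [-0.004,0.004,-0.003]
  turn:
    - [0.002,-0.003,-0.119]
    - [0.002,-0.004,-0.119]
    - [0.002,-0.003,-0.119]
    - [0.002,-0.003,-0.118]
    - [0.003,-0.004,-0.119]
  jaw: [54,54,54,54,54]

```text
clock: 2.75
ee_pos: [364.1, 10.1, 213.1]
orientation: [0.765, 0.552, 0.276, 0.183]
ft_force: [-0.3, 1.0, -0.1]
grip_width: 46.2
finger_force: 0.0
```

Request:
servo_tool:
  offset:
    - [-0.005,0.003,-0.002]
    - [-0.005,0.003,-0.003]
    - [-0.005,0.002,-0.002]
    - [0,0,0]
    - [0,0,0]
  turn:
    - [0.003,-0.003,-0.118]
    - [0.002,-0.004,-0.119]
    - [0.003,-0.003,-0.118]
    - [0,0,-0.12]
    - [0,0,-0.12]
  jaw: [54,54,54,54,54]

```text
clock: 3.17
ee_pos: [363.8, -6.6, 221.4]
orientation: [0.572, 0.752, 0.205, 0.256]
ft_force: [-0.5, 0.1, 0.1]
grip_width: 46.4
finger_force: 0.0
```

Request:
servo_tool:
  offset:
    - [0,0,0]
    - [0,0,0]
    - [0,0,0]
    - [0,0,0]
    - [0,0,0]
  turn:
    - [0,0,-0.12]
    - [0,0,-0.12]
    - [0,0,-0.12]
    - [0,0,-0.12]
    - [0,0,-0.12]
  jaw: [54,54,54,54,54]

```text
clock: 3.58
ee_pos: [363.6, -6.1, 221.1]
orientation: [0.323, 0.888, 0.12, 0.304]
ft_force: [-1.0, -0.5, -0.4]
grip_width: 45.9
finger_force: 0.0
```

Request:
servo_tool:
  offset:
    - [0,0,0]
    - [0,0,0]
    - [0,0,0]
    - [0,0,0]
    - [0,0,0]
  turn:
    - [0,0,-0.12]
    - [0,0,-0.12]
    - [0,0,-0.12]
    - [0,0,-0.12]
    - [0,0,-0.12]
  jaw: [54,54,54,54,54]

```text
clock: 4.0
ee_pos: [363.6, -6.1, 221.1]
orientation: [0.047, 0.944, 0.025, 0.326]
ft_force: [0.2, -0.6, 1.7]
grip_width: 46.5
finger_force: 0.0
```

```bash
python3 - <<'E'
from h import *
A=tilt(np.radians(38))*R.from_euler('z',3.14159); p,r,q=state()
print(p,Rp.inv().apply(p-CH),r.as_matrix().round(3),q['joints'].round(2))
plan([(W((-95,0,145)),A,5)],p,r)
s=load('scene0')
# bar from first view by two known heights
E
```

```text
[363.62857782  -6.13480512 221.11385295] [-105.78628311 -114.19833502  221.11385295] [[-0.783  0.072  0.618]
 [ 0.104  0.994  0.017]
 [-0.614  0.077 -0.786]] [-0.5  -0.53 -1.15  0.35  0.31 -0.3 ]
offset [[0.011, 0.022, 0.013], [0.01, 0.022, 0.013], [0.009, 0.022, 0.013], [0.009, 0.022, 0.014], [0.009, 0.023, 0.013]] turn [[-0.001, 0.001, -0.027], [-0.001, 0.001, -0.027], [-0.002, 0.001, -0.027], [-0.001, 0.0, -0.027], [-0.002, 0.001, -0.026]]
end [369.7 108.4 144.8]
```

Request:
servo_tool:
  offset:
    - [0.011,0.022,0.013]
    - [0.01,0.022,0.013]
    - [0.009,0.022,0.013]
    - [0.009,0.022,0.014]
    - [0.009,0.023,0.013]
  turn:
    - [-0.001,0.001,-0.027]
    - [-0.001,0.001,-0.027]
    - [-0.002,0.001,-0.027]
    - [-0.001,0,-0.027]
    - [-0.002,0.001,-0.026]
  jaw: [54,54,54,54,54]

```text
clock: 4.42
ee_pos: [371.7, 107.7, 148.2]
orientation: [-0.014, 0.945, 0.008, 0.326]
ft_force: [-0.7, 0.5, -1.8]
grip_width: 46.1
finger_force: 0.0
```

```bash
python3 - <<'E'
from h import *
a=np.radians(38);A=tilt(a)*R.from_euler('z',3.14159); p,r,q=state()
print(p,Rp.inv().apply(p-CH),r.as_matrix().round(3),q['joints'].round(2))
n=np.array([np.cos(a),0,np.sin(a)]); f=np.array([np.sin(a),0,-np.cos(a)])
def tcp(th,gap=0):
    x,z=-170,87; b=np.array([130+x*np.cos(th)+z*np.sin(th),0,100-x*np.sin(th)+z*np.cos(th)])
    return W(b-(19+gap)*n+3*f)
print(tcp(0).round(1))
plan([(tcp(0,8),A,5)]); print('arc')
plan([(tcp(t),A,1) for t in np.linspace(0.07,1.05,15)],tcp(0,8),A)
E
```

```text
[371.73524742 107.6828616  148.24004239] [-93.36143531  -0.77081408 148.24004239] [[-0.788 -0.032  0.615]
 [-0.022  0.999  0.023]
 [-0.616  0.005 -0.788]] [ 0.15 -0.23 -1.3  -0.16 -0.07  0.09]
[411.9 110.  172.9]
offset [[-0.008, 0.0, 0.001], [-0.008, 0.0, 0.001], [-0.008, 0.0, 0.001], [-0.007, 0.0, 0.001], [-0.008, 0.001, 0.001]] turn [[0.0, 0.0, -0.002], [0.0, 0.0, -0.001], [0.0, 0.0, -0.002], [0.0, 0.0, -0.001], [0.0, 0.0, -0.002]]
end [405.5 109.8 168.3]
arc
offset [[-0.02, 0.0, -0.005], [-0.013, 0.0, -0.005], [-0.013, 0.0, -0.003], [-0.013, 0.0, -0.002], [-0.013, 0.0, -0.002]] turn [[0.0, 0.0, 0.0], [0.0, 0.0, 0.0], [0.0, 0.0, 0.0], [0.0, 0.0, 0.0], [0.0, 0.0, 0.0]]
offset [[-0.014, 0.0, -0.001], [-0.013, 0.0, 0.001], [-0.013, 0.0, 0.001], [-0.013, 0.0, 0.002], [-0.013, 0.0, 0.003]] turn [[0.0, 0.0, 0.0], [0.0, 0.0, 0.0], [0.0, 0.0, 0.0], [0.0, 0.0, 0.0], [0.0, 0.0, 0.0]]
offset [[-0.013, 0.0, 0.004], [-0.013, 0.0, 0.005], [-0.012, 0.0, 0.005], [-0.011, 0.0, 0.007], [-0.012, 0.0, 0.007]] turn [[0.0, 0.0, 0.0], [0.0, 0.0, 0.0], [0.0, 0.0, 0.0], [0.0, 0.0, 0.0], [0.0, 0.0, 0.0]]
end [572.8 116.1 277.1]
```

Request:
servo_tool:
  offset:
    - [-0.008,0,0.001]
    - [-0.008,0,0.001]
    - [-0.008,0,0.001]
    - [-0.007,0,0.001]
    - [-0.008,0.001,0.001]
  turn:
    - [0,0,-0.002]
    - [0,0,-0.001]
    - [0,0,-0.002]
    - [0,0,-0.001]
    - [0,0,-0.002]
  jaw: [54,54,54,54,54]

```text
clock: 4.83
ee_pos: [406.5, 108.5, 169.2]
orientation: [-0.017, 0.945, 0.006, 0.325]
ft_force: [-0.5, -0.0, -0.9]
grip_width: 46.3
finger_force: 0.0
```

```bash
python3 - <<'E'
from h import *
p,r,q=state(); print(p,Rp.inv().apply(p-CH),r.as_matrix().round(3),q['joints'].round(2),q['ft_force'])
s=save('scene','s2'); w=save('wrist','w2')
cv2.imwrite('pics/m2.png',np.hstack([cv2.resize(s['image'][180:290,265:385],(400,367),interpolation=cv2.INTER_CUBIC),cv2.resize(w['image'],(400,367))]))
E
```

```text
[406.46768876 108.50101171 169.17456095] [-58.62298555  -1.27276975 169.17456095] [[-0.788 -0.036  0.615]
 [-0.028  0.999  0.023]
 [-0.615  0.001 -0.788]] [ 0.13 -0.21 -1.2  -0.09 -0.06  0.07] [-0.49206841 -0.00585543 -0.87597533]
```

View pics/m2.png

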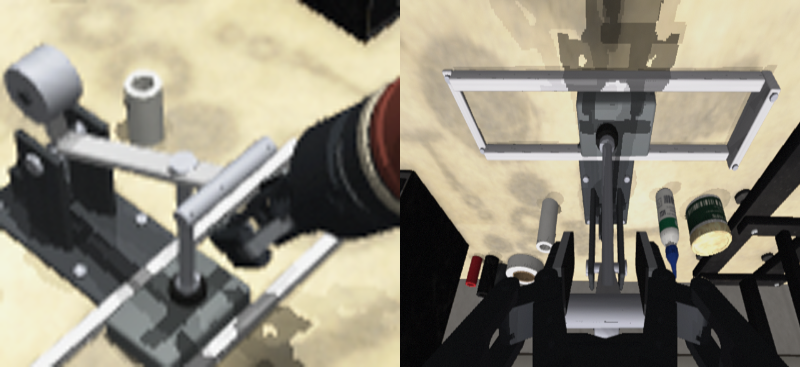

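The scene view shows the fingers just under and in front of the crossbar, around (245,235). The wrist view shows the bar at (605,310) between the fingers, centred on the stem at (605,240). Now I'll push along the arc.

Request:
servo_tool:
  offset:
    - [-0.012,0,-0.003]
    - [-0.013,0,-0.005]
    - [-0.013,0,-0.004]
    - [-0.013,0,-0.003]
    - [-0.013,0,-0.002]
  turn:
    - [0,0,0]
    - [0,0,0]
    - [0,0,0]
    - [0,0,0]
    - [0,0,0]
  jaw: [54,54,54,54,54]

```text
clock: 5.35
ee_pos: [444.4, 111.1, 220.4]
orientation: [-0.018, 0.946, 0.006, 0.324]
ft_force: [-3.2, -0.3, -0.6]
grip_width: 46.1
finger_force: 1.2
```

Request:
servo_tool:
  offset:
    - [-0.013,0,-0.002]
    - [-0.014,0,-0.001]
    - [-0.013,0,0.001]
    - [-0.013,0,0.001]
    - [-0.013,0,0.002]
  turn:
    - [0,0,0]
    - [0,0,0]
    - [0,0,0]
    - [0,0,0]
    - [0,0,0]
  jaw: [54,54,54,54,54]

```text
clock: 5.77
ee_pos: [497.8, 113.2, 260.5]
orientation: [-0.018, 0.946, 0.007, 0.324]
ft_force: [-1.1, 0.8, -0.3]
grip_width: 46.1
finger_force: 0.4
```

Request:
servo_tool:
  offset:
    - [-0.013,0,0.003]
    - [-0.013,0,0.004]
    - [-0.013,0,0.005]
    - [-0.012,0,0.005]
    - [-0.011,0,0.007]
  turn:
    - [0,0,0]
    - [0,0,0]
    - [0,0,0]
    - [0,0,0]
    - [0,0,0]
  jaw: [54,54,54,54,54]

```text
clock: 6.18
ee_pos: [562.1, 115.8, 280.0]
orientation: [-0.018, 0.946, 0.007, 0.325]
ft_force: [0.6, 0.1, -0.9]
grip_width: 46.4
finger_force: 0.0
```

```bash
python3 - <<'E'
from h import *
p,r,q=state(); print(p,Rp.inv().apply(p-CH),r.as_matrix().round(3),q['joints'].round(2),q['ft_force'])
s=save('scene','s3'); d=save('side','d3')
cv2.imwrite('pics/m3.png',np.hstack([cv2.resize(s['image'][150:300,235:395],(400,375),interpolation=cv2.INTER_CUBIC),cv2.resize(d['image'][110:260,205:365],(400,375),interpolation=cv2.INTER_CUBIC)]))
E
```

```text
[562.0561007  115.75944549 279.97051953] [9.71288592e+01 6.94872120e-02 2.79970520e+02] [[-0.789 -0.039  0.614]
 [-0.031  0.999  0.025]
 [-0.614  0.001 -0.789]] [ 0.09 -0.06 -0.73  0.25 -0.03  0.04] [ 0.62911624  0.14791873 -0.91191465]
```

View pics/m3.png

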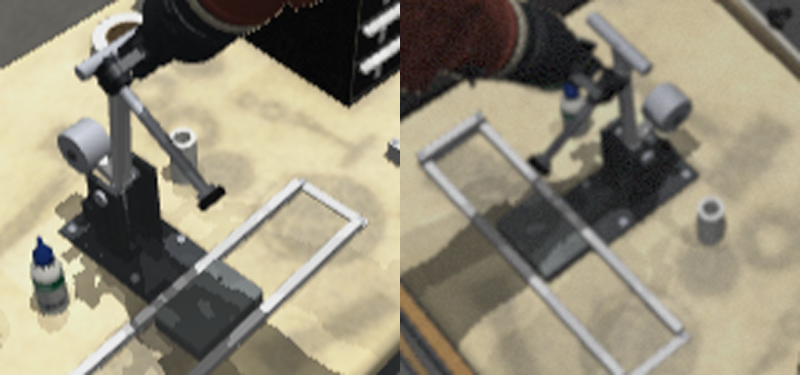

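The arm is past vertical: the scene view shows it upright at (120,130) with the crossbar at (110,55). The block lies free at (210,305). Next I'll retreat.

Request:
servo_tool:
  offset:
    - [0,0,-0.025]
    - [0,0,-0.03]
    - [0,0,-0.03]
    - [0,0,-0.03]
    - [0,0,-0.03]
  turn:
    - [0,0,0]
    - [0,0,0]
    - [0,0,0]
    - [0,0,0]
    - [0,0,0]
  jaw: [54,54,54,54,54]

```text
clock: 6.7
ee_pos: [470.4, 112.4, 394.2]
orientation: [-0.019, 0.946, 0.007, 0.324]
ft_force: [-0.4, -0.3, 0.8]
grip_width: 45.8
finger_force: 0.0
```

```bash
python3 - <<'E'
from h import *
p,r,q=state(); print(p,q['ft_force'],q['joints'].round(2))
D=tilt(0,3*np.pi/2); print(D.as_matrix().round(2))
plan([(W((-10,-40,300)),R.from_rotvec((r*(r.inv()*D)).as_rotvec()),8),(W((-3,-78,90)),D,8),(W((-3,-78,25)),D,4)] if 0 else [(W((-3,-78,130)),D,15),(W((-3,-78,25)),D,5)])
E
```

```text
[470.36610083 112.42177213 394.15959159] [-0.36205379 -0.2692838   0.83468731] [ 0.11 -0.34 -0.61  0.63 -0.04  0.06]
[[ 0.04 -1.    0.  ]
 [-1.   -0.04  0.  ]
 [-0.    0.   -1.  ]]
offset [[0.011, -0.005, 0.014], [0.011, -0.005, 0.014], [0.011, -0.004, 0.014], [0.011, -0.003, 0.014], [0.011, -0.003, 0.015]] turn [[-0.034, 0.034, -0.1], [-0.034, 0.035, -0.1], [-0.034, 0.034, -0.101], [-0.034, 0.034, -0.1], [-0.035, 0.034, -0.101]]
offset [[0.011, -0.002, 0.015], [0.01, -0.001, 0.015], [0.01, -0.001, 0.015], [0.009, -0.001, 0.016], [0.009, 0.0, 0.016]] turn [[-0.035, 0.035, -0.1], [-0.034, 0.035, -0.101], [-0.034, 0.034, -0.1], [-0.035, 0.034, -0.101], [-0.034, 0.035, -0.1]]
offset [[0.009, 0.0, 0.016], [0.008, 0.0, 0.017], [0.007, 0.001, 0.017], [0.006, 0.001, 0.017], [0.006, 0.001, 0.017]] turn [[-0.035, 0.034, -0.101], [-0.034, 0.035, -0.1], [-0.035, 0.034, -0.101], [-0.034, 0.035, -0.1], [-0.035, 0.034, -0.101]]
offset [[0.0, 0.0, 0.021], [0.0, 0.0, 0.021], [0.0, 0.0, 0.021], [0.0, 0.0, 0.021], [0.0, 0.0, 0.021]] turn [[0.0, 0.0, 0.0], [0.0, 0.0, 0.0], [0.0, 0.0, 0.0], [0.0, 0.0, 0.0], [0.0, 0.0, 0.0]]
end [464.5  34.3  25.3]
```

Request:
servo_tool:
  offset:
    - [0.011,-0.005,0.014]
    - [0.011,-0.005,0.014]
    - [0.011,-0.004,0.014]
    - [0.011,-0.003,0.014]
    - [0.011,-0.003,0.015]
  turn:
    - [-0.034,0.034,-0.1]
    - [-0.034,0.035,-0.1]
    - [-0.034,0.034,-0.101]
    - [-0.034,0.034,-0.1]
    - [-0.035,0.034,-0.101]
  jaw: [0,0,0,0,0]

```text
clock: 7.12
ee_pos: [470.7, 86.0, 304.8]
orientation: [-0.283, 0.931, 0.005, 0.231]
ft_force: [0.9, 0.2, 0.3]
grip_width: 0.1
finger_force: 0.0
```

Request:
servo_tool:
  offset:
    - [0.011,-0.002,0.015]
    - [0.01,-0.001,0.015]
    - [0.01,-0.001,0.015]
    - [0.009,-0.001,0.016]
    - [0.009,0,0.016]
  turn:
    - [-0.035,0.035,-0.1]
    - [-0.034,0.035,-0.101]
    - [-0.034,0.034,-0.1]
    - [-0.035,0.034,-0.101]
    - [-0.034,0.035,-0.1]
  jaw: [0,0,0,0,0]

```text
clock: 7.53
ee_pos: [469.0, 60.3, 216.8]
orientation: [-0.522, 0.844, 0.002, 0.12]
ft_force: [1.8, 0.5, -0.6]
grip_width: -0.0
finger_force: 0.0
```

Request:
servo_tool:
  offset:
    - [0.009,0,0.016]
    - [0.008,0,0.017]
    - [0.007,0.001,0.017]
    - [0.006,0.001,0.017]
    - [0.006,0.001,0.017]
  turn:
    - [-0.035,0.034,-0.101]
    - [-0.034,0.035,-0.1]
    - [-0.035,0.034,-0.101]
    - [-0.034,0.035,-0.1]
    - [-0.035,0.034,-0.101]
  jaw: [0,0,0,0,0]

```text
clock: 7.95
ee_pos: [466.1, 34.2, 129.2]
orientation: [0.722, -0.692, -0.0, 0.001]
ft_force: [0.2, -0.7, -0.1]
grip_width: 0.4
finger_force: 0.0
```

```bash
python3 - <<'E'
from h import *
p,r,q=state(); print(p,Rp.inv().apply(p-CH),r.as_matrix().round(2),q['ft_force'],q['joints'].round(2))
D=tilt(0,3*np.pi/2); plan([(W((-3,-78,25)),D,5)])
s=save('scene','s4'); d=save('side','d4'); w=save('wrist','w4')
cv2.imwrite('pics/m4.png',np.hstack([cv2.resize(s['image'][160:340,235:395],(400,450),interpolation=cv2.INTER_CUBIC),cv2.resize(w['image'],(400,450))]))
E
```

```text
[466.09532053  34.19876696 129.21285629] [ -1.86120558 -77.78667948 129.21285629] [[ 0.04 -1.   -0.  ]
 [-1.   -0.04 -0.  ]
 [ 0.    0.   -1.  ]] [ 0.16393848 -0.68251999 -0.08439624] [-0.08  0.29 -0.49  0.79 -0.   -1.7 ]
offset [[0.0, 0.0, 0.021], [0.0, 0.0, 0.021], [0.0, 0.0, 0.021], [0.0, 0.0, 0.021], [0.0, 0.001, 0.02]] turn [[0.0, 0.0, 0.001], [0.0, 0.0, 0.001], [0.0, 0.0, 0.001], [0.001, 0.0, 0.001], [0.0, -0.001, 0.001]]
end [465.   34.1  25.2]
```

View pics/m4.png

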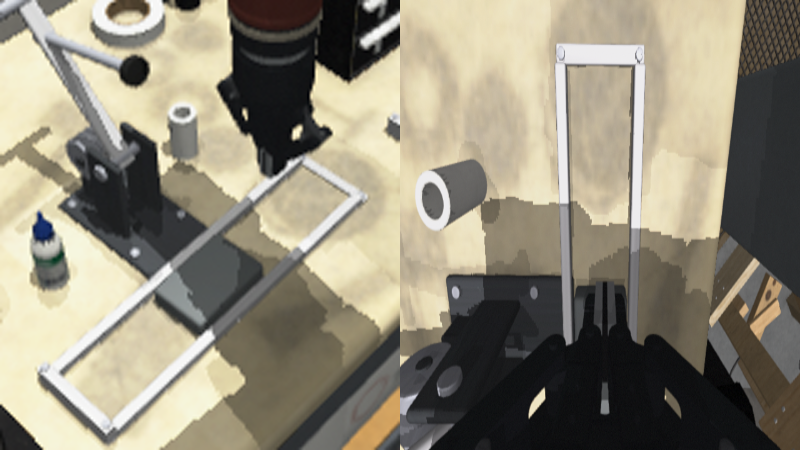

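The scene view shows the arm up on its rest, at the top left. The shut fingers are above the channel at (270,165), to the right of the block at (210,290). The wrist view shows them centred between the rails. Now I'll descend and push.

Request:
servo_tool:
  offset:
    - [0,0,0.021]
    - [0,0,0.021]
    - [0,0,0.021]
    - [0,0,0.021]
    - [0,0,0.02]
  turn:
    - [0,0,0.001]
    - [0,0,0.001]
    - [0,0,0.001]
    - [0,0,0.001]
    - [0,0,0.001]
  jaw: [0,0,0,0,0]

```text
clock: 8.52
ee_pos: [467.3, 35.0, 26.5]
orientation: [0.718, -0.697, 0.001, -0.002]
ft_force: [0.3, 0.5, 0.4]
grip_width: 0.0
finger_force: 0.0
```

Request:
servo_tool:
  offset:
    - [-0.006,0,0]
    - [-0.006,0,0]
    - [-0.006,0,0]
    - [-0.006,0,0]
    - [-0.006,0,0]
  turn:
    - [0,0,0]
    - [0,0,0]
    - [0,0,0]
    - [0,0,0]
    - [0,0,0]
  jaw: [0,0,0,0,0]

```text
clock: 8.93
ee_pos: [467.0, 65.9, 27.2]
orientation: [0.719, -0.695, 0.001, -0.001]
ft_force: [0.6, -0.1, -0.1]
grip_width: 0.0
finger_force: 0.3
```

Request:
servo_tool:
  offset:
    - [-0.006,0,0]
    - [-0.006,0,0]
    - [-0.006,0,0]
    - [-0.006,0,0]
    - [-0.006,0,0]
  turn:
    - [0,0,0]
    - [0,0,0]
    - [0,0,0]
    - [0,0,0]
    - [0,0,0]
  jaw: [0,0,0,0,0]

```text
clock: 9.35
ee_pos: [465.0, 95.7, 25.9]
orientation: [0.719, -0.695, 0.0, -0.0]
ft_force: [-0.0, -0.3, 0.6]
grip_width: -0.3
finger_force: 0.5
```

Request:
servo_tool:
  offset:
    - [-0.006,0,0]
    - [-0.006,0,0]
    - [-0.006,0,0]
    - [-0.006,0,0]
    - [-0.006,0,0]
  turn:
    - [0,0,0]
    - [0,0,0]
    - [0,0,0]
    - [0,0,0]
    - [0,0,0]
  jaw: [0,0,0,0,0]

```text
clock: 9.77
ee_pos: [463.9, 125.7, 25.8]
orientation: [0.719, -0.695, -0.0, -0.0]
ft_force: [0.1, -0.3, 0.7]
grip_width: -0.0
finger_force: 0.3
```

Request:
servo_tool:
  offset:
    - [-0.006,0,0]
    - [-0.006,0,0]
    - [-0.006,0,0]
    - [-0.006,0,0]
    - [-0.006,0,0]
  turn:
    - [0,0,0]
    - [0,0,0]
    - [0,0,0]
    - [0,0,0]
    - [0,0,0]
  jaw: [0,0,0,0,0]

```text
clock: 10.18
ee_pos: [462.9, 155.6, 25.9]
orientation: [0.719, -0.695, 0.0, -0.0]
ft_force: [-0.8, 0.4, -0.1]
grip_width: 0.2
finger_force: 0.2
```

```bash
python3 - <<'E'
from h import *
p,r,q=state(); print(p,Rp.inv().apply(p-CH),r.as_matrix().round(2),q['ft_force'],q['joints'].round(2))
s=save('scene','s5')
cv2.imwrite('pics/m5.png',cv2.resize(s['image'][180:340,235:395],(600,600),interpolation=cv2.INTER_CUBIC))
E
```

```text
[462.93040381 155.62969754  25.88175695] [-0.41057259 43.67682642 25.88175695] [[ 0.03 -1.    0.  ]
 [-1.   -0.03  0.  ]
 [-0.   -0.   -1.  ]] [-0.78148653  0.43636612 -0.1426679 ] [ 0.17  0.47 -0.56  0.54  0.   -1.43]
```

View pics/m5.png

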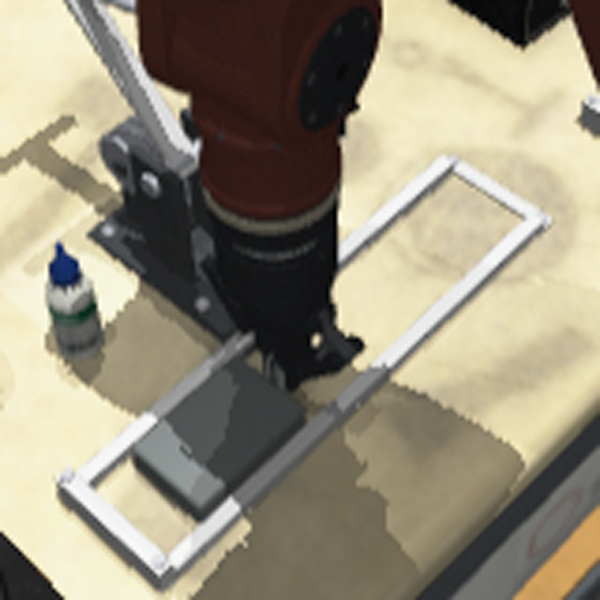

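The block is flat in the channel with its front edge at about (165,485), some 35 mm short of the left stop at (115,530). I'll continue and slow down near the stop.

Request:
servo_tool:
  offset:
    - [-0.006,0,0]
    - [-0.005,0,0]
    - [-0.005,0,0]
    - [-0.005,0,0]
    - [-0.004,0,0]
  turn:
    - [0,0,0]
    - [0,0,0]
    - [0,0,0]
    - [0,0,0]
    - [0,0,0]
  jaw: [0,0,0,0,0]

```text
clock: 10.65
ee_pos: [462.1, 180.5, 25.9]
orientation: [0.719, -0.695, 0.0, -0.0]
ft_force: [-0.5, 0.0, 0.5]
grip_width: -0.3
finger_force: 0.2
```

Request:
servo_tool:
  offset:
    - [-0.001,0,0]
    - [-0.001,0,0]
    - [-0.001,0,0]
    - [-0.001,0,0]
    - [-0.001,0,0]
  turn:
    - [0,0,0]
    - [0,0,0]
    - [0,0,0]
    - [0,0,0]
    - [0,0,0]
  jaw: [0,0,0,0,0]

```text
clock: 11.07
ee_pos: [462.0, 184.9, 25.9]
orientation: [0.719, -0.695, 0.0, -0.0]
ft_force: [0.5, 0.2, -0.2]
grip_width: 0.1
finger_force: 0.3
```

Request:
servo_tool:
  offset:
    - [-0.001,0,0]
    - [-0.001,0,0]
    - [-0.001,0,0]
    - [0,0,0]
    - [0,0,0]
  turn:
    - [0,0,0]
    - [0,0,0]
    - [0,0,0]
    - [0,0,0]
    - [0,0,0]
  jaw: [0,0,0,0,0]

```text
clock: 11.48
ee_pos: [461.9, 188.1, 25.9]
orientation: [0.719, -0.695, 0.0, -0.001]
ft_force: [-0.8, 0.5, -0.0]
grip_width: 0.1
finger_force: 0.0
```

Request:
servo_tool:
  offset:
    - [-0.001,0,0]
    - [-0.001,0,0]
    - [-0.001,0,0]
    - [0,0,0]
    - [0,0,0]
  turn:
    - [0,0,0]
    - [0,0,0]
    - [0,0,0]
    - [0,0,0]
    - [0,0,0]
  jaw: [0,0,0,0,0]

```text
clock: 11.9
ee_pos: [461.8, 190.8, 25.9]
orientation: [0.719, -0.695, 0.0, -0.0]
ft_force: [-0.1, -2.7, -0.0]
grip_width: -0.1
finger_force: 1.2
```

Request:
servo_tool:
  offset:
    - [-0.001,0,0]
    - [0,0,0]
    - [0,0,0]
    - [0,0,0]
    - [0,0,0]
  turn:
    - [0,0,0]
    - [0,0,0]
    - [0,0,0]
    - [0,0,0]
    - [0,0,0]
  jaw: [0,0,0,0,0]

```text
clock: 12.32
ee_pos: [461.8, 190.9, 25.9]
orientation: [0.719, -0.695, 0.001, 0.0]
ft_force: [0.3, -6.5, 1.6]
grip_width: 0.4
finger_force: 3.7
```

```bash
python3 - <<'E'
from h import *
p,r,q=state(); print(p,Rp.inv().apply(p-CH),q['ft_force'])
s=save('scene','s6')
cv2.imwrite('pics/m6.png',cv2.resize(s['image'][250:345,240:340],(630,600),interpolation=cv2.INTER_CUBIC))
E
```

```text
[461.78136636 190.90448835  25.93042274] [-0.21866107 78.96980481 25.93042274] [ 0.29081517 -6.48363093  1.57424597]
```

View pics/m6.png

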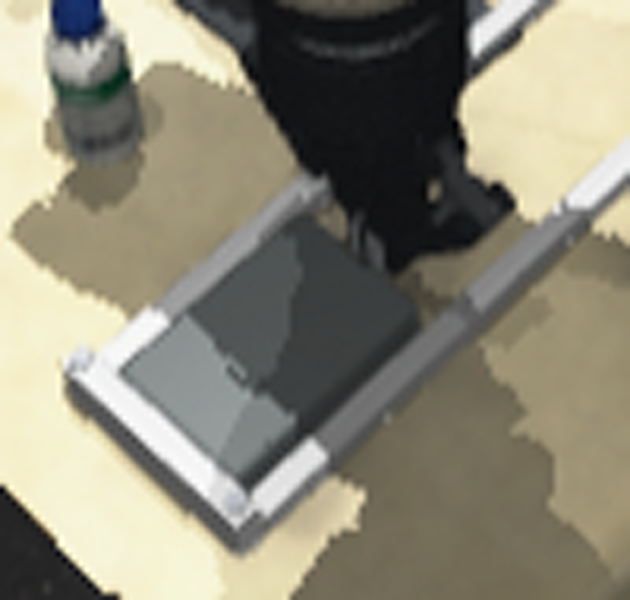

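The block is flush against the left stop, its front edge running from (120,370) to (240,480) along the strip. The tool is stalled with 6.5 N on it, so the block is seated. I'll back off and rise.

Request:
servo_tool:
  offset:
    - [0.003,0,0]
    - [0.008,0,0]
    - [0.012,0,0]
    - [0.012,0,0]
    - [0.005,0,-0.01]
  turn:
    - [0,0,0]
    - [0,0,0]
    - [0,0,0]
    - [0,0,0]
    - [0,0,0]
  jaw: [0,0,0,0,0]

```text
clock: 12.78
ee_pos: [461.8, 149.9, 34.9]
orientation: [0.719, -0.695, -0.001, 0.001]
ft_force: [-0.1, 0.3, 0.0]
grip_width: 0.3
finger_force: 0.0
```

Request:
servo_tool:
  offset:
    - [0.005,0,-0.02]
    - [0.01,0,-0.025]
    - [0.01,0,-0.025]
    - [0,0,-0.02]
    - [0,0,0]
  turn:
    - [0,0,0]
    - [0,0,0]
    - [0,0,0]
    - [0,0,0]
    - [0,0,0]
  jaw: [0,0,0,0,0]

```text
clock: 13.2
ee_pos: [466.3, 126.2, 130.2]
orientation: [0.719, -0.695, 0.002, -0.003]
ft_force: [1.7, 0.6, 0.4]
grip_width: -0.1
finger_force: 0.0
```

```bash
python3 - <<'E'
from h import *
p,r,q=state(); print(p,q['ft_force'],abs(q['qd']).max())
s=save('scene','s7')
cv2.imwrite('pics/m7.png',cv2.resize(s['image'][150:345,235:400],(508,600),interpolation=cv2.INTER_CUBIC))
E
```

```text
[466.2834083  126.22667609 130.22125367] [1.67915889 0.62753268 0.36527352] 0.08444149923558734
```

View pics/m7.png

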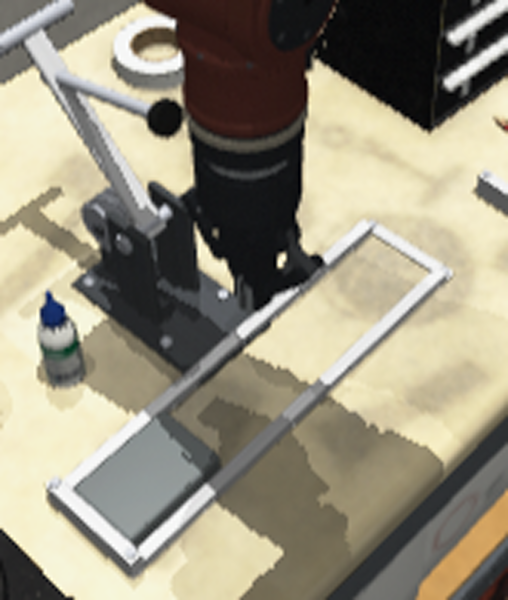

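The block sits against the stop at (140,480), and the press arm is resting up at (90,120). The hand is close to the raised foot at (165,115), so I'll move it toward the robot before handing in.

Request:
servo_tool:
  offset:
    - [0,0.015,0]
    - [0,0.02,0]
    - [0,0.02,0]
    - [0,0.01,0]
    - [0,0,0]
  turn:
    - [0,0,0]
    - [0,0,0]
    - [0,0,0]
    - [0,0,0]
    - [0,0,0]
  jaw: [0,0,0,0,0]

```text
clock: 13.67
ee_pos: [396.4, 124.5, 125.3]
orientation: [0.719, -0.695, -0.001, 0.0]
ft_force: [0.3, 0.1, 0.8]
grip_width: -0.1
finger_force: 0.0
```

Request:
servo_tool:
  offset:
    - [0,0,0]
    - [0,0,0]
    - [0,0,0]
    - [0,0,0]
    - [0,0,0]
  turn:
    - [0,0,0]
    - [0,0,0]
    - [0,0,0]
    - [0,0,0]
    - [0,0,0]
  jaw: [0,0,0,0,0]

```text
clock: 14.08
ee_pos: [399.4, 124.7, 125.8]
orientation: [0.719, -0.695, 0.0, -0.001]
ft_force: [0.8, 0.2, 0.6]
grip_width: 0.1
finger_force: 0.0
```

```bash
python3 - <<'E'
from h import *
p,r,q=state(); print(p,q['ft_force'],abs(q['qd']).max())
a=camera('scene')['image'];b=load('s7')['image']
for n,(y0,y1,x0,x1) in dict(block=(285,345,245,310),arm=(150,200,235,280)).items(): print(n,cv2.absdiff(a,b)[y0:y1,x0:x1].mean())
print(hand_in())
E
```

```text
[399.41376726 124.74175665 125.75147596] [0.78968131 0.249979   0.56393273] 0.006640735350824156
block 7.330940170940171
arm 1.0647407407407408
the job is handed in; nothing more can be done
None
```

The press arm is up on its rear rest, the block lies flat against the high stop strip at the left end of the channel, and the job was handed in with the robot clear at about 14 s on the clock (no verdict was returned).

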